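Snap the retaining clip onto the sample carousel's spindle

TASK

Secure the sample carousel on the lab bench: take the fork tool from its cradle, use it to push the orange split clip sideways into the groove of the spindle until it snaps in, press it firmly against its stop (10 to 20 N) to be sure that it is fully home, and then lay the tool back in its cradle and let go. Feel your way: never press on the clip or the carousel with more than 25 N. Do not touch the clip with the gripper, and leave the jars and the brass weight where they stand.

Things in the scene. Friction and masses are not known exactly. Their poses are not given: they have to be found in the camera images.
- carousel: Sample carousel fixed to the bench, origin on the bench under its spindle's axis, z up. White perforated disc of 170 mm diameter, its top 40 mm above the bench; on it an aluminium hub plate of 116 mm diameter, its top 50 mm above the bench; from that rises the steel spindle.
- groove (a point): Middle of the groove (neck) of the upright spindle, on its axis, 56 mm above the bench and 6 mm above the hub plate; x is roughly the way to push the clip. The neck is 18 mm in diameter and 12.5 mm tall; over it a dark head of 26 mm diameter whose top is 73 mm (its stud 76 mm) above the bench.
- clip_center (a point): Centre of the bore of the orange split clip, half-way up its 10 mm thickness; x points out of its mouth, z up. The loose clip (22 g, slippery plastic) lies flat on the hub plate, 26 to 35 mm from the spindle's axis, mouth towards the spindle but up to 20 degrees askew. A U seen from above: 30 mm wide, its two sprung jaws end 11 mm ahead of this point, the mouth is 13.6 mm wide.
- clip_back (a point): Middle of the flat outer face of the clip's back, 14 mm behind clip_center: push here. The jaws must spring apart over the 18 mm neck, which takes about 8 to 15 N; then the push eases, the clip jumps the last few mm home, and its back meets the neck as a hard stop, the bore's centre on the groove's. More than 25 N damages the clip.
- tool_grip (a point): Middle of the fork tool's handle, on its axis: the place to grip, from above. x points along the tool to the fork, z up. 56 mm above the bench in the cradle. Blue handle 100 mm long, 18 mm wide, 18 mm high, centred here; steel knob of 21 mm diameter behind it, to 62 mm behind this point. Whole tool about 160 g; it needs a firm grip so as not to slip.
- tool_front (a point): Where the 7 mm steel shank leaves the handle, on the axis, 50 mm ahead of tool_grip. The fork on the shank is 8 mm high and 47 mm wide: a flat cross face to push the clip's back, and two prongs reaching 13 mm past it, 37 mm apart, to straddle the clip. The shank is set anew each time: the cross face lies 51 to 81 mm ahead of this point, stiffly held; find it by feel or sight.
- cradle_seat (a point): Where tool_grip lies when the tool rests in its fixed white cradle, 56 mm above the bench; x towards the fork end, z up. Two notched supports, each 12 mm thick, 40 mm before and behind this point, carry the handle's underside 47 mm above the bench between lips 23 mm apart that flare and end 65 mm above the bench.
- jar_red_mid (a point): Bystander: glass jar of red capsules with a blue cap, 60 mm in diameter, 110 mm high; this point is on its axis, 50 mm up.
- jar_green_mid (a point): Bystander: like it, with green capsules; the jars may have changed places.
- weight: Bystander: brass balance weight, 36 mm in diameter, 48 mm high; origin at the centre of its underside.
There are look-alikes about, which are no part of the job. What is meant by the carousel is not brown, and is the larger of those in its own colour. There is more than one size of the part that bears tool_grip; the job needs the largest.

How it is judged (in metres and radians):
On the way, in this order (a step that is already met when the one before it is completed fails the run):
1. the tool is lifted clear of its cradle (z of tool_grip in the frame of cradle_seat above 0.02 m), for 0.1 s.
2. the fork pushes the clip against the spindle (contact force between tool and clip above 3 N and contact force between clip and carousel above 3 N).
3. the clip has snapped home in the groove and the fork presses it firmly against its stop (horizontal distance between clip_center and groove below 0.0025 m and z of clip_center in the frame of groove between -0.004 and 0.003 m and contact force between tool and clip above 8 N), for 0.1 s.
At the end, for the whole second after the job is handed in: Clip in the groove: its centre within 2.5 mm of the spindle's axis, and 4 mm below to 3 mm above the groove's middle. Tool released, at rest in its cradle: tool_grip within 12 mm horizontally and 4 mm in height of cradle_seat, axis within 7 degrees (horizontal distance between clip_center and groove below 0.0025 m and z of clip_center in the frame of groove between -0.004 and 0.003 m and horizontal distance between tool_grip and cradle_seat below 0.012 m and z of tool_grip in the frame of cradle_seat between -0.004 and 0.004 m and angle between the x axis of tool_grip and the x axis of cradle_seat, either way round below 0.12 rad and linear speed of each of tool, clip below 0.01 m/s); the robot touches nothing.
It fails at once if the tool and the clip press on each other with more than 25 N (contact force between tool and clip above 25 N).
It fails at once if the robot itself touches the clip (more than 1 N) (contact force between any of the arm, the fingers and clip above 1 N).
It fails at once if the tool presses on the carousel with more than 25 N (contact force between tool and carousel above 25 N).
It fails at once if the robot presses on the carousel with more than 25 N (contact force between any of the arm, the fingers and carousel above 25 N).
It fails at once if a jar or the weight is shifted by more than 20 mm (distance of any of jar_red_mid, jar_green_mid, weight from where it was at the start of the episode above 0.02 m).
It also fails if it takes over 58 s, if anything falls off the work surface, if the arm or the gripper's body presses on something with over 40 N, if the wrist force passes 120 N, or if a joint passes its speed limit or range.

ROBOT

A 6-joint arm with a two-finger parallel gripper is mounted at the origin on the work surface. World frame = base frame: x ahead of the robot, y to its left, z up, the work surface at z = 0. Lengths are in m, angles in degrees, forces in N, time in s.
With the tool pointing down it reaches from about 0.225 to 0.875 m from the base axis. Payload 3.4 kg.
Tool frame: the origin (TCP) lies midway between the tips of the shut fingers; the grasp point (between the pads) lies 19 mm behind it; y points along the fingers, z is the direction in which the jaws open and shut, and the axes are right-handed (so a half turn about y gives the same grasp; the last joint's range is limited). The gripper opens to 85 mm and grips with 20 to 120 N. Pads are 22 mm wide; open, the fingers measure 114 mm over their backs; the gripper's body (76 mm by 85 mm) begins 54 mm behind the grasp point. The pads swing forward as they close: fully open they stand 13 mm farther back than shut.
Start: joints at [58.384, 15.808, 86.224, -0, 77.962, -6.933], TCP at [0.24, 0.522, 0.231] pointing down, gripper open.
Joint ranges: [-165.64, 165.64], [-43.16, 119.46], [12.63, 154.43], [-67.54, 247.53], [6.08, 155.33], [-154.97, 154.97]. Speed limits (degrees/s): [147.25, 147.25, 180, 180, 180, 180].

INTERFACE

Orientations are given as [roll, pitch, yaw] about the fixed x, y, z axes, in that order (R = Rz(yaw) Ry(pitch) Rx(roll)).
In Python, from plant import sensors, get_image, close_job gives the robot as it stands.
- The arm moves only by the tool move_arm, never from a script. Its argument "deltas" is a list of rows, each a list of 5 numbers: the opening, from 0 (shut) to 1 (fully open), then the shift along the tool's x, y, z in m, then the turn about the tool's y in rad. In form: [[jaw, tx, ty, tz, spin], ...]. A call has 1 to 5 rows; each row shifts and turns the commanded pose from where the row before left it, along the tool's axes as they then stand; what a row does not reach is not made up. A row lasts 1/10 s, in which the tool goes at most 50 mm and 8.59 degrees, less where a joint would pass 70% of its speed; a pose out of reach is approached as far as the arm can. A call with a gripper value outside its range is refused whole. The fingers move at their own pace and stop on an object; "newtons" is the grip in N (left out, the last holds). Time passes only in rows, so rows that do not move let the fingers close. It gives the time, the measured TCP pose, the force and the opening at its end, in the units of the state.
- sensors.get_state(): the state, without advancing time (a new reading comes with each control period).
- get_image(name): name is "scene" or "top"; returns a dict with "pixels" (420x560x3 uint8, red, green, blue), "fx", "fy", "cx", "cy" (pixels), "rvec" (rotation vector, rad) and "tvec" (3), from world to camera coordinates, as OpenCV has them. Camera axes: x right, y down, z forward; pixel columns grow to the right and rows downward; lengths in m; the calibration is good to about 2 mm. A picture is of the moment at which its call begins. There is no depth.
- close_job(): hands the job in, once; it reports no verdict.
The state is a dict: "time": time; "q": joint angles; "joint_velocities": joint speeds; "joint_torque": joint torques, N m; "position": TCP position; "tcp_rot": TCP orientation; "contact_force": force on the tool from outside, world axes, zero at the start; "torque": the same for the moment, N m; "finger_gap": finger opening in m.
Only numpy, scipy, OpenCV 4.12 (cv2) and the standard library are available. Lean on these libraries where they do the work, as an engineer would, in place of code of your own. Each camera call takes 0.05 s, during which the arm holds its last target.

## Working session

There is one attempt and no reset: what is moved stays moved. The work goes in short steps, Python scripts to look and compute and a tool call to move; the robot and the scene stay as the last step left them, time stands still between calls to the robot, and variables do not carry over. Pictures are saved under pics/ and viewed, and the job is handed in when it is done.

Besides the shell and the picture viewer there is one more tool, called after "Emit:" as name(argument=value, ...) on one line, values as JSON. move_arm: Moves the arm, as the interface text tells. Its arguments: {"type":"object","properties":{"deltas":{"type":"array"},"newtons":{"type":"number"}},"required":["deltas"]}

```bash
ls; mkdir -p pics; cat > h.py <<'E'
import numpy as np, cv2, json
from plant import sensors, get_image, close_job
def snap(n,f):
    im=get_image(n); cv2.imwrite('pics/'+f+'.png',im['pixels'][:,:,::-1]); np.save('pics/'+f+'.npy',im,allow_pickle=True); return im
def load(f): return np.load('pics/'+f+'.npy',allow_pickle=True).item()
def ray(im,u,v):
    R=cv2.Rodrigues(np.array(im['rvec'],float))[0]; t=np.array(im['tvec'],float).ravel()
    d=R.T@np.array([(u-im['cx'])/im['fx'],(v-im['cy'])/im['fy'],1]); return -R.T@t,d
def onz(im,u,v,z):
    c,d=ray(im,u,v); return c+d*(z-c[2])/d[2]
def proj(im,p):
    R=cv2.Rodrigues(np.array(im['rvec'],float))[0]; q=R@np.array(p,float)+np.array(im['tvec'],float).ravel()
    return np.array([im['fx']*q[0]/q[2]+im['cx'],im['fy']*q[1]/q[2]+im['cy']])
E
python3 - <<'E'
from h import *
for n in('scene','top'):
    im=snap(n,n+'0'); print(n,im['fx'],im['cx'],im['cy'],ray(im,280,210))
print(sensors.get_state())
E
```

```text
pics
scene 448.15328210974286 282.3834739556994 202.0512177623223 (array([1.11028835, 0.06463044, 0.9016642 ]), array([-0.52923008, -0.0370556 , -0.84787103]))
top 426.44865970974814 281.95855998891614 205.80247822088762 (array([0.40203792, 0.05313379, 1.00956519]), array([ 0.14400495, -0.01411141, -0.98953596]))
{'time': 0.1, 'q': array([ 5.83849792e+01,  1.58435392e+01,  8.62877658e+01, -8.06562274e-04,
        7.79601420e+01, -6.93210326e+00]), 'joint_velocities': array([-0.00643135, -0.13952072, -0.3582639 ,  0.08262849, -0.02081228,
       -0.03270325]), 'joint_torque': array([ 3.73420946e-03, -4.17697942e+01, -2.46406782e+01, -4.10246344e-05,
        5.82386725e-03, -2.15097793e-05]), 'position': array([0.23987959, 0.52207008, 0.23053216]), 'tcp_rot': array([-9.00908736e+01,  1.02542205e-02, -2.46827568e+01]), 'contact_force': array([0.25042249, 0.31381031, 0.02615044]), 'torque': array([ 0.0088906 , -0.00955892, -0.05167145]), 'finger_gap': 0.08547681604696444}
```

View pics/scene0.png

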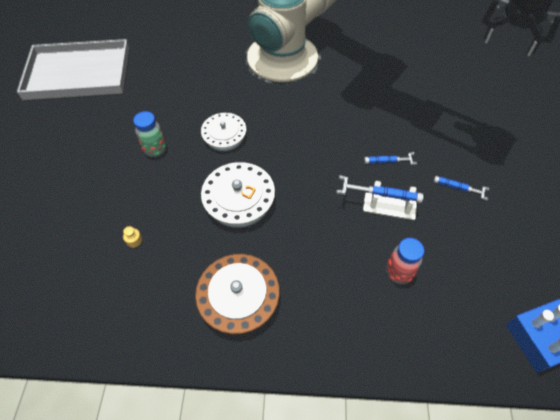

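View pics/top0.png

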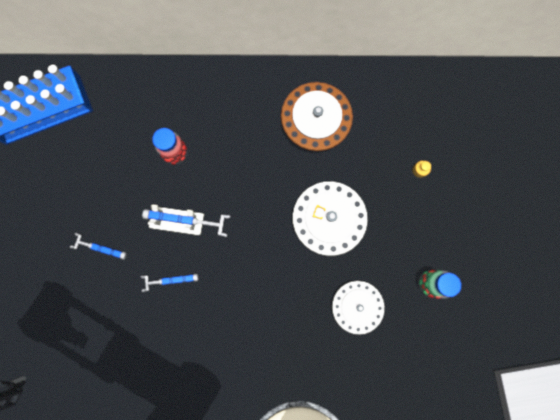

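Candidates for the carousel are the brown one (top 317,115), the large white one (330,218) and the small white one (358,307); I choose the large white. Candidates for the tool are the big one in the cradle (top 178,217), a small one (100,250) and another small one (170,281); I choose the one in the cradle. I'll check both in close crops.

```bash
python3 - <<'E'
from h import *
t=load('top0')['pixels'][:,:,::-1]; s=load('scene0')['pixels'][:,:,::-1]
z=lambda i,x,y,w,h,k:cv2.resize(i[y:y+h,x:x+w],(w*k,h*k),interpolation=cv2.INTER_CUBIC)
a=z(t,130,190,110,60,7); cv2.imwrite('pics/c1.png',a)
b=np.hstack([z(t,290,178,80,80,5),z(s,198,158,80,80,5)]); cv2.imwrite('pics/c2.png',b)
cv2.imwrite('pics/c3.png',z(s,330,165,110,60,7))
E
```

```text
(no output)
```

View pics/c1.png

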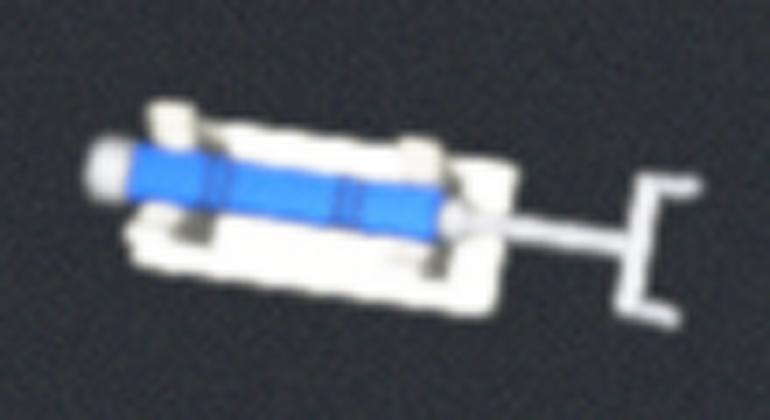

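View pics/c2.png

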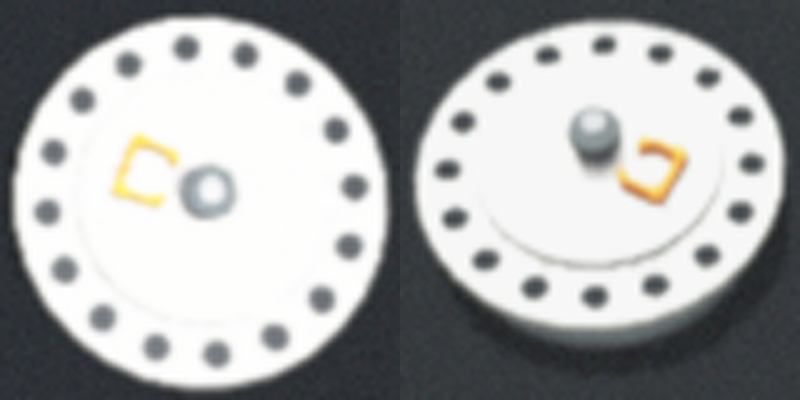

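View pics/c3.png

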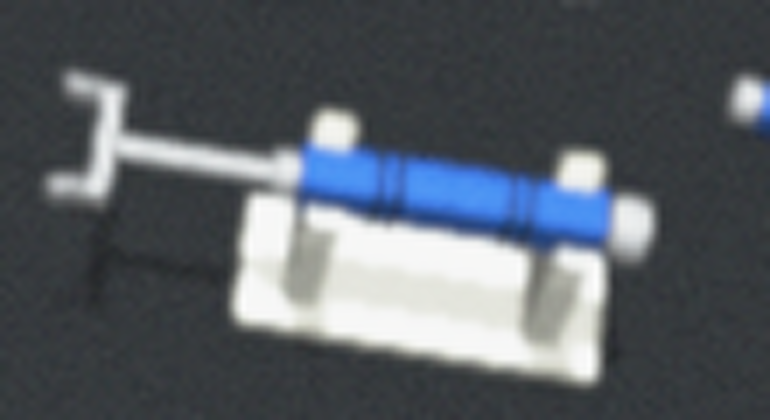

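```bash
cat > m.py <<'E'
from h import *
def blobs(im,lo,hi,roi):
    hsv=cv2.cvtColor(im['pixels'],cv2.COLOR_RGB2HSV); m=cv2.inRange(hsv,lo,hi)
    k=np.zeros_like(m); x,y,w,h=roi; k[y:y+h,x:x+w]=m[y:y+h,x:x+w]; return k
def rectw(im,m,z):
    ys,xs=np.nonzero(m); P=np.array([onz(im,u,v,z)[:2] for u,v in zip(xs,ys)],np.float32)
    r=cv2.minAreaRect(P*1000); mu=P.mean(0); w,V=np.linalg.eigh(np.cov(P.T)); d=V[:,1]
    return len(P),np.array(r[0])/1000,np.array(r[1]),mu,np.degrees(np.arctan2(d[1],d[0])),P
E
python3 - <<'E'
from m import *
for n,rh,rc,rd in(('top',(130,190,110,60),(305,195,30,30),(285,175,90,90)),('scene',(330,165,110,60),(235,180,30,30),(190,155,95,75))):
    im=load(n+'0')
    m=blobs(im,(100,120,80),(125,255,255),rh)
    for z in(.056,.065):
        r=rectw(im,m,z); print(n,'handle',z,r[0],r[1],r[2],r[3],r[4])
    m=blobs(im,(8,80,120),(30,255,255),rc)
    for z in(.055,.06):
        r=rectw(im,m,z); print(n,'clip',z,r[0],r[1],r[2],r[3],r[4])
    c=np.median(r[5],0);
    # disc
    g=im['pixels'].max(2); m=np.zeros_like(g);x,y,w,h=rd; m[y:y+h,x:x+w]=(g[y:y+h,x:x+w]>125)*255
    cs,_=cv2.findContours(m,cv2.RETR_EXTERNAL,cv2.CHAIN_APPROX_NONE); cc=max(cs,key=cv2.contourArea)[:,0]
    P=np.array([onz(im,u,v,.04)[:2] for u,v in cc],np.float32)*1000
    print('disc',cv2.fitEllipse(P),cv2.minEnclosingCircle(P))
E
```

```text
top handle 0.056 312 [0.52549341 0.28616754] [98.39572144 18.4556427 ] [0.52536505 0.28785113] 81.54494387169842
top handle 0.065 312 [0.52432813 0.28396814] [97.46704102 18.28141403] [0.52420104 0.285636  ] 81.54494893803944
top clip 0.055 45 [ 0.53676007 -0.04757151] [20.63695717 28.20095253] [ 0.53776425 -0.04557772] 161.6026534263467
top clip 0.06 45 [ 0.53605438 -0.04704398] [20.52886772 28.05314636] [ 0.5370533  -0.04506066] 161.6026175134178
disc ((525.3505859375, -74.9418716430664), (170.68507385253906, 171.18370056152344), 89.2508773803711) ((525.2673950195312, -74.96002960205078), 86.58836364746094)
scene handle 0.056 381 [0.5148006 0.3172309] [ 47.12225342 160.86927795] [0.52006155 0.28786787] 87.9126819329158
scene handle 0.065 381 [0.52113806 0.31454254] [ 46.62076187 159.15722656] [0.5263431  0.28549212] 87.91268298273182
scene clip 0.055 67 [ 0.53635443 -0.04830386] [23.83962631 30.74522972] [ 0.53696537 -0.04642996] 165.75906913337846
scene clip 0.06 67 [ 0.53974377 -0.04763692] [23.69885826 30.56357574] [ 0.54035103 -0.04577408] 165.75905784029695
disc ((526.4879150390625, -74.79793548583984), (170.65145874023438, 174.18490600585938), 102.37286376953125) ((526.5750732421875, -75.03546142578125), 88.36552429199219)
```

```bash
python3 - <<'E'
from m import *
im=load('scene0'); m=blobs(im,(100,120,80),(125,255,255),(360,165,65,60))
r=rectw(im,m,.060); print('scene handle',r[0],r[1],r[2],r[3],r[4])
C={}
for n,rc,sp in(('top',(305,195,25,30),None),('scene',(240,180,25,30),None)):
    im=load(n+'0')
    for s in(50,80,120):
        m=blobs(im,(8,s,100),(35,255,255),rc); ys,xs=np.nonzero(m)
        P=np.array([onz(im,u,v,.0575)[:2] for u,v in zip(xs,ys)],np.float32)*1000
        print(n,s,len(P),cv2.minAreaRect(P))
t=load('top0')
for u,v in((229.7,216.4),(226.9,235.7),(222,224.5),(193.5,221.5),(145.3,214)): print('fork/knob',u,v,onz(t,u,v,.058))
# spindle head: dark-grey disc
z=lambda i,x,y,w,h,k:cv2.resize(i[y:y+h,x:x+w],(w*k,h*k),interpolation=cv2.INTER_CUBIC)
s=load('scene0')
cv2.imwrite('pics/c4.png',np.hstack([z(t['pixels'],305,193,45,45,8),z(s['pixels'],220,168,45,45,8)])[:,:,::-1])
for n,im in(('top',t),('scene',s)):
    print(n,proj(im,(.5255,-.0749,.073)),proj(im,(.5255,-.0749,.05)))
# jars & weight
for n,lo,hi,zz in(('jarcap',(105,120,80),(125,255,255),.11),):
    print(onz(t,164,139,.11),onz(t,447,285,.11),onz(t,423,168,.04))
E
```

```text
scene handle 374 [0.52272699 0.28426871] [98.10148621 26.49267197] [0.52352357 0.28490052] 81.35705263202368
top 50 64 ((535.8279418945312, -47.66411590576172), (23.710803985595703, 30.589866638183594), 68.55248260498047)
top 80 45 ((536.4071655273438, -47.30772399902344), (20.582904815673828, 28.127107620239258), 68.57123565673828)
top 120 9 ((540.1699829101562, -43.566951751708984), (14.638620376586914, 29.740148544311523), 34.75529861450195)
scene 50 82 ((537.6919555664062, -48.593509674072266), (26.947057723999023, 32.23064422607422), 68.47280883789062)
scene 80 67 ((538.0491943359375, -47.97041320800781), (23.769222259521484, 30.654495239257812), 66.5868148803711)
scene 120 37 ((538.2128295898438, -48.11429977416992), (21.535831451416016, 27.8382511138916), 68.53026580810547)
fork/knob 229.7 216.4 [0.52627307 0.15255342 0.058     ]
fork/knob 226.9 235.7 [0.48291833 0.15818577 0.058     ]
fork/knob 222 224.5 [0.50804704 0.16949581 0.058     ]
fork/knob 193.5 221.5 [0.51498807 0.23321619 0.058     ]
fork/knob 145.3 214 [0.53219944 0.34118411 0.058     ]
top [331.6810777  215.59761434] [330.33178128 216.9239493 ]
scene [236.34463452 182.68022978] [237.22118837 188.46227871]
[0.68976355 0.29219991 0.11      ] [ 0.37373713 -0.30800341  0.11      ] [ 0.64197261 -0.29692023  0.04      ]
```

View pics/c4.png

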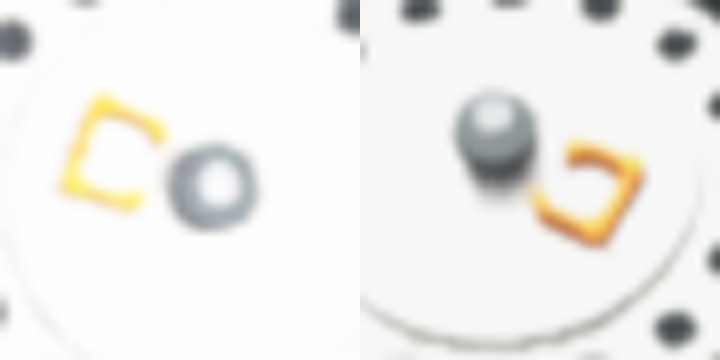

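Close crop: big white carousel with the orange clip in it, and the largest tool in the white cradle; look-alikes are ruled out. Estimates:

| Item | Position / direction |
|---|---|
| Handle | (0.524, 0.284), fork direction −98.5° |
| Cross face | about 117 mm ahead of the grip |
| Spindle | (0.525, −0.0745) |
| Clip centre | (0.536, −0.049), mouth −111.5° |

All of these agree with the sizes given. Next I turn the gripper.

Emit:
move_arm(deltas=[[1,0,0,0,0.143],[1,0,0,0,0.143],[1,0,0,0,0.143],[1,0,0,0,0.143],[1,0,0,0,0.143]])

```text
time: 0.6
position: [0.24, 0.5222, 0.2308]
tcp_rot: [-90.1, -0.0, -66.0]
contact_force: [-0.4, 1.0, -0.2]
finger_gap: 0.0851
```

Emit:
move_arm(deltas=[[1,0,0,0,0.143],[1,0,0,0,0.143],[1,0,0,0,0.143],[1,0,0,0,0.143],[1,0,0,0,0]])

```text
time: 1.1
position: [0.24, 0.5222, 0.2309]
tcp_rot: [-90.0, -0.0, -98.4]
contact_force: [-0.3, -0.2, -0.2]
finger_gap: 0.0852
```

Emit:
move_arm(deltas=[[1,0.019,0,0.0316,0],[1,0.0195,0,0.0316,0],[1,0.0195,0,0.0316,0],[1,0.0195,0,0.0316,0],[1,0.0195,0,0.0316,0]])

```text
time: 1.6
position: [0.3831, 0.4023, 0.2311]
tcp_rot: [-90.0, -0.0, -98.2]
contact_force: [0.7, 0.2, 0.7]
finger_gap: 0.0855
```

Emit:
move_arm(deltas=[[1,0.0193,0.01,0.0316,0],[1,0.0193,0.01,0.0316,0],[1,0.0193,0.01,0.0316,0],[1,0.0193,0.02,0.0316,0],[1,0.0193,0.02,0.0316,0]])

```text
time: 2.1
position: [0.5256, 0.2837, 0.1609]
tcp_rot: [-90.0, 0.0, -98.2]
contact_force: [-0.1, 1.0, 0.2]
finger_gap: 0.0853
```

Emit:
move_arm(deltas=[[1,0,0,0,0],[1,0,0,0,0]])

```text
time: 2.3
position: [0.5243, 0.2842, 0.1604]
tcp_rot: [-90.1, -0.0, -98.4]
contact_force: [0.1, 0.8, -0.0]
finger_gap: 0.0854
```

```bash
python3 - <<'E'
from h import *
z=lambda i,x,y,w,h,k:cv2.resize(i[y:y+h,x:x+w],(w*k,h*k),interpolation=cv2.INTER_CUBIC)
t=snap('top','top1'); s=snap('scene','scene1'); st=sensors.get_state()
print(st['position'],st['tcp_rot'],st['q'])
cv2.imwrite('pics/c5.png',np.vstack([z(t['pixels'],120,160,130,90,4),z(s['pixels'],320,130,130,60,4)])[:,:,::-1])
E
```

```text
[0.52389725 0.28547576 0.16171929] [-9.00110847e+01  4.08146570e-02 -9.83228520e+01] [2.18813972e+01 2.02330837e+01 8.98650549e+01 4.35019777e-02
 6.98909133e+01 3.01892928e+01]
```

View pics/c5.png

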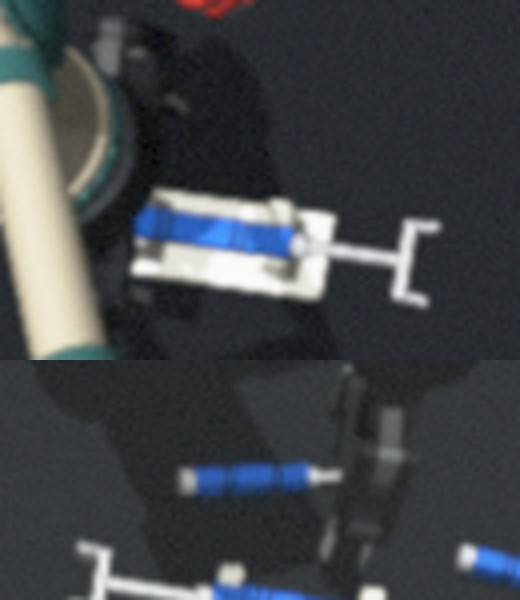

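Emit:
move_arm(deltas=[[1,0,0.03,0,0],[1,0,0.03,0,0],[1,0,0.03,0,0],[1,0,0.02,0,0],[1,0,0,0,0]])

```text
time: 2.9
position: [0.5215, 0.2852, 0.0494]
tcp_rot: [-90.3, -0.1, -98.3]
contact_force: [-0.1, 0.9, 0.6]
finger_gap: 0.0851
```

Emit:
move_arm(deltas=[[1,0,0.0125,0,0],[1,0,0,0,0]])

```text
time: 3.1
position: [0.524, 0.2854, 0.0389]
tcp_rot: [-90.0, 0.0, -98.4]
contact_force: [-0.4, -0.4, 0.7]
finger_gap: 0.0854
```

Emit:
move_arm(deltas=[[0.4,0,0,0,0],[0.4,0,0,0,0],[0.3,0,0,0,0],[0.3,0,0,0,0]], newtons=40)

```text
time: 3.5
position: [0.5247, 0.2849, 0.0393]
tcp_rot: [-90.0, 0.0, -98.4]
contact_force: [-0.9, 0.3, 1.1]
finger_gap: 0.0279
```

Emit:
move_arm(deltas=[[0.2,0,0,0,0],[0.2,0,0,0,0],[0,0,0,0,0],[0,0,0,0,0]])

```text
time: 3.9
position: [0.5246, 0.2848, 0.0393]
tcp_rot: [-90.0, 0.0, -98.4]
contact_force: [-0.5, 0.2, 3.6]
finger_gap: 0.0173
```

Emit:
move_arm(deltas=[[0,0,0,0,0],[0,0,0,0,0],[0,0,0,0,0]], newtons=100)

```text
time: 4.2
position: [0.5248, 0.2849, 0.0394]
tcp_rot: [-89.9, 0.0, -98.4]
contact_force: [-0.9, -0.2, 5.4]
finger_gap: 0.0163
```

```bash
python3 - <<'E'
from h import *
s=sensors.get_state(); print({k:np.round(v,4) for k,v in s.items()})
E
```

```text
{'time': np.float64(4.2), 'q': array([21.8234, 26.9512, 98.6342, -0.    , 54.3463, 30.2468]), 'joint_velocities': array([-0.1621, -0.0142,  0.0008,  0.0078,  0.0095,  0.0096]), 'joint_torque': array([ 7.87000e-02, -4.41870e+01, -1.77762e+01,  4.67000e-02,
       -2.75300e-01, -1.55000e-02]), 'position': array([0.5248, 0.2849, 0.0394]), 'tcp_rot': array([-8.99409e+01,  3.44000e-02, -9.84234e+01]), 'contact_force': array([-0.9385, -0.1813,  5.353 ]), 'torque': array([-0.078 ,  0.1173,  0.0151]), 'finger_gap': np.float64(0.0163)}
```

Emit:
move_arm(deltas=[[0,0,-0.01,0,0],[0,0,-0.02,0,0],[0,0,-0.025,0,0],[0,0,-0.025,0,0],[0,0,0,0,0]])

```text
time: 4.7
position: [0.5266, 0.2858, 0.1223]
tcp_rot: [-89.6, 0.2, -98.4]
contact_force: [0.1, -0.1, -1.1]
finger_gap: 0.0163
```

Emit:
move_arm(deltas=[[0,0,0,0,0],[0,0,0,0,0]])

```text
time: 4.9
position: [0.5233, 0.2843, 0.1174]
tcp_rot: [-90.1, -0.1, -98.4]
contact_force: [1.3, 0.2, -1.9]
finger_gap: 0.0167
```

```bash
python3 - <<'E'
from h import *
z=lambda i,x,y,w,h,k:cv2.resize(i[y:y+h,x:x+w],(w*k,h*k),interpolation=cv2.INTER_CUBIC)
t=snap('top','top2'); s=snap('scene','scene2'); st=sensors.get_state()
print(st['position'],st['tcp_rot'],st['contact_force'],st['finger_gap'])
cv2.imwrite('pics/c6.png',np.vstack([z(t['pixels'],110,170,130,75,5),z(s['pixels'],320,130,130,45,5)])[:,:,::-1])
E
```

```text
[0.52335621 0.28437388 0.11725555] [-9.01559057e+01 -8.73264036e-02 -9.84222953e+01] [-0.77865537  0.36948644 -2.11995197] 0.016279027223605233
```

View pics/c6.png

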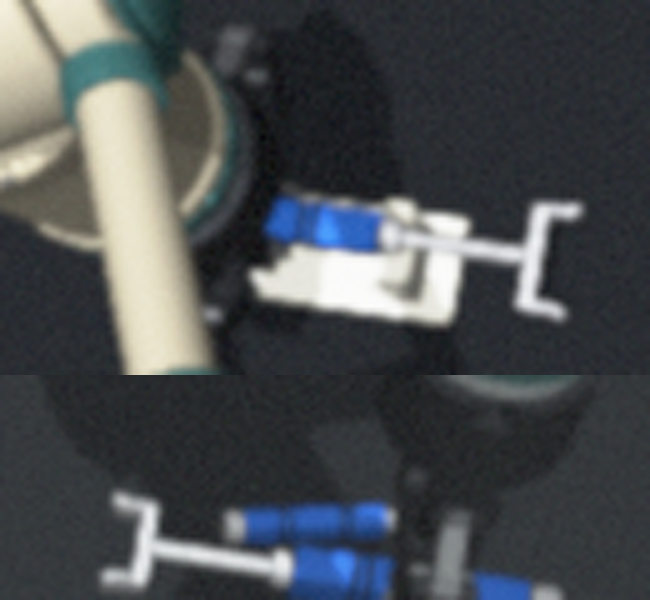

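```bash
cat >> h.py <<'E'
def tri(ims,pts):
    A=[];b=[];
    for im,(u,v) in zip(ims,pts):
        c,d=ray(im,u,v); d=d/np.linalg.norm(d); M=np.eye(3)-np.outer(d,d); A.append(M); b.append(M@c)
    A=np.vstack(A);b=np.hstack(b); x=np.linalg.lstsq(A,b,rcond=None)[0]; return x,np.linalg.norm(A@x-b)
E
python3 - <<'E'
from h import *
t=load('top2');s=load('scene2')
a=tri((t,s),((226,212),(341,170.4)));b=tri((t,s),((223,232.6),(343,155)))
print(a,b); m=(a[0]+b[0])/2; g=np.array([.5238,.2844,.1175+.019]); print(m,m-g,np.linalg.norm((m-g)[:2]),np.degrees(np.arctan2(*(m-g)[[1,0]])))
c=tri((t,s),((186.5,216.5),(376.5,167)));print('collar',c) 
E
```

```text
(array([0.52536564, 0.15378819, 0.13552895]), np.float64(0.0022269303686769638)) (array([0.48275374, 0.15904582, 0.13537341]), np.float64(0.0018701748517929084))
[0.50405969 0.156417   0.13545118] [-0.01974031 -0.127983   -0.00104882] 0.1294964363547171 -98.7682973607714
collar (array([0.51552527, 0.23137625, 0.14032761]), np.float64(0.0011226365807833645))
```

Emit:
move_arm(deltas=[[0,0,0,0,0.12],[0,0,0,0,0.118],[0,0.025,0,0.0226,0],[0,0.025,0,0.0226,0],[0,0.025,0,0.0226,0]])

```text
time: 5.5
position: [0.5587, 0.189, 0.1177]
tcp_rot: [-90.1, -0.1, -112.0]
contact_force: [0.2, 0.9, -1.4]
finger_gap: 0.0163
```

Emit:
move_arm(deltas=[[0,0.025,0,0.0226,0],[0,0.025,0,0.0226,0],[0,0.025,0,0.0226,0],[0,0,0,0,0],[0,0,0,0,0]])

```text
time: 6.0
position: [0.5933, 0.0942, 0.1177]
tcp_rot: [-90.1, -0.0, -112.2]
contact_force: [-1.3, -0.5, -2.4]
finger_gap: 0.0161
```

Emit:
move_arm(deltas=[[0,0,0.02,0,0],[0,0,0.014,0,0],[0,0,0,0,0],[0,0,0,0,0]])

```text
time: 6.4
position: [0.5932, 0.0958, 0.0845]
tcp_rot: [-90.1, -0.0, -112.0]
contact_force: [-0.1, -0.3, -1.1]
finger_gap: 0.0163
```

```bash
python3 - <<'E'
from h import *
z=lambda i,x,y,w,h,k:cv2.resize(i[y:y+h,x:x+w],(w*k,h*k),interpolation=cv2.INTER_CUBIC)
t=snap('top','top3'); s=snap('scene','scene3'); st=sensors.get_state()
print(st['time'],st['position'],st['tcp_rot'],st['contact_force'],st['finger_gap'])
cv2.imwrite('pics/c7.png',np.vstack([z(t['pixels'],240,185,100,50,6),z(s['pixels'],220,165,100,50,6)])[:,:,::-1])
E
```

```text
6.5 [0.59415611 0.09555028 0.08553796] [-8.99352341e+01  4.29266759e-02 -1.12008142e+02] [-0.38214692 -0.11134876 -0.50389509] 0.016306481761132117
```

View pics/c7.png

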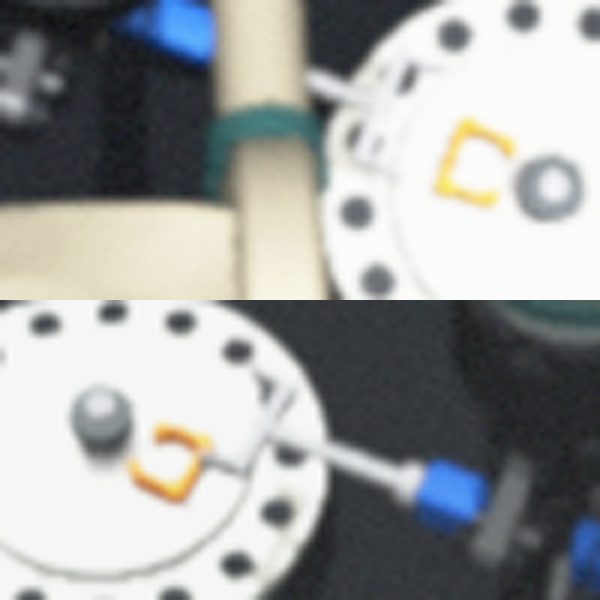

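Emit:
move_arm(deltas=[[0,0,0.015,0,0],[0,0,0.015,0,0],[0,0,0.01,0,0],[0,0,0,0,0],[0,0,0,0,0]])

```text
time: 7.0
position: [0.5941, 0.095, 0.0453]
tcp_rot: [-90.0, 0.0, -112.1]
contact_force: [-0.2, -0.0, -1.0]
finger_gap: 0.0165
```

Emit:
move_arm(deltas=[[0,0,0.003,0,0],[0,0,0.002,0,0],[0,0,0,0,0],[0,0,0,0,0]])

```text
time: 7.4
position: [0.5938, 0.0949, 0.04]
tcp_rot: [-90.0, 0.0, -112.1]
contact_force: [-0.4, -0.1, -1.4]
finger_gap: 0.0166
```

```bash
python3 - <<'E'
from h import *
z=lambda i,x,y,w,h,k:cv2.resize(i[y:y+h,x:x+w],(w*k,h*k),interpolation=cv2.INTER_CUBIC)
t=snap('top','top4'); s=snap('scene','scene4'); st=sensors.get_state()
print(st['time'],st['position'],st['tcp_rot'],st['contact_force'],st['finger_gap'])
cv2.imwrite('pics/c8.png',np.vstack([z(t['pixels'],240,185,100,50,6),z(s['pixels'],220,165,100,50,6)])[:,:,::-1])
E
```

```text
7.5 [0.59385739 0.09485359 0.0399502 ] [-8.99839637e+01  1.14262280e-02 -1.12058229e+02] [-0.68320196 -0.6787571  -1.11038908] 0.01610786650136926
```

View pics/c8.png

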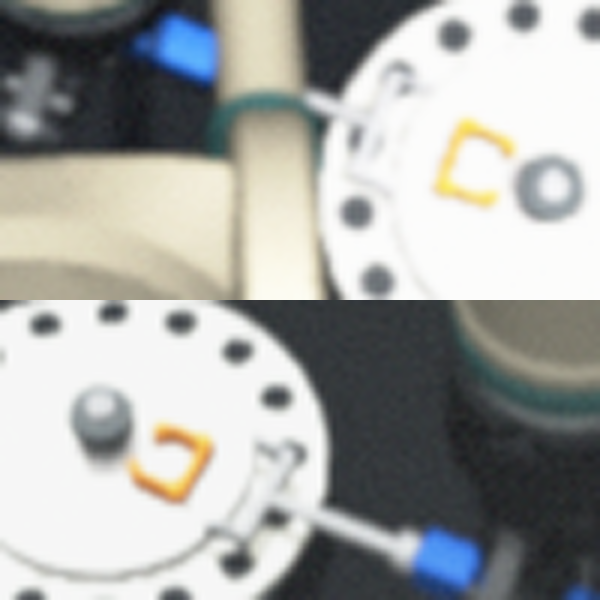

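```bash
python3 - <<'E'
from h import *
t=load('top4');s=load('scene4'); u=np.array([-.3746,-.9272])
tcp=np.array([.5938,.0949]); S=np.array([.525,-.0745])
f=lambda q,z:( (proj(t,[*q,z])-[240,185])*6, (proj(s,[*q,z])-[220,165])*6+[0,300])
l=np.array([.9272,-.3746])
print('cross',f(tcp+u*.1165,.058)); print('tip+',f(tcp+u*.1295+l*.0185,.06),'tip-',f(tcp+u*.1295-l*.0185,.06))
print('S',f(S,.073)); print('S-tcp',(S-tcp)@u,(S-tcp)@l); C=np.array([.5358,-.0492]); print('clip',f(C,.058),(C-tcp)@u,(C-tcp)@l)
E
```

```text
cross (array([379.69429152, 124.34050924]), array([257.14242296, 489.70576649]))
tip+ (array([429.9494202 ,  91.20994907]), array([203.7590044 , 511.64984166])) tip- (array([394.46149322, 181.55729441]), array([248.17888995, 438.20790586]))
S (array([549.03883105, 184.92881351]), array([ 99.26799023, 405.0542878 ]))
S-tcp 0.18284015999999997 -0.00033411999999997943
clip (array([475.98536176, 161.84263239]), array([165.67547487, 454.03574687])) 0.15533631999999997 0.0002022600000000513
```

Emit:
move_arm(deltas=[[0,0.005,0.0015,0,0],[0,0.005,0,0,0],[0,0.005,0,0,0],[0,0.004,0,0,0],[0,0,0,0,0]])

```text
time: 8.0
position: [0.5863, 0.0766, 0.0383]
tcp_rot: [-90.0, -0.0, -112.1]
contact_force: [-0.2, 0.5, -1.9]
finger_gap: 0.0161
```

Emit:
move_arm(deltas=[[0,0.002,0,0,0],[0,0.002,0,0,0],[0,0.002,0,0,0],[0,0.002,0,0,0],[0,0,0,0,0]])

```text
time: 8.5
position: [0.5835, 0.0696, 0.0383]
tcp_rot: [-90.0, -0.0, -112.1]
contact_force: [0.2, 0.9, -0.9]
finger_gap: 0.0164
```

```bash
python3 - <<'E'
from h import *
z=lambda i,x,y,w,h,k:cv2.resize(i[y:y+h,x:x+w],(w*k,h*k),interpolation=cv2.INTER_CUBIC)
t=snap('top','top5'); s=snap('scene','scene5'); st=sensors.get_state()
print(st['time'],st['position'],st['tcp_rot'],st['contact_force'],st['finger_gap'])
cv2.imwrite('pics/c9.png',np.vstack([z(t['pixels'],240,185,100,50,6),z(s['pixels'],220,165,100,50,6)])[:,:,::-1])
E
```

```text
8.6 [0.58358976 0.06984776 0.03831267] [-8.99992803e+01  8.02817094e-03 -1.12061201e+02] [-0.52152194  0.48770485 -1.43779917] 0.016332860972101883
```

View pics/c9.png

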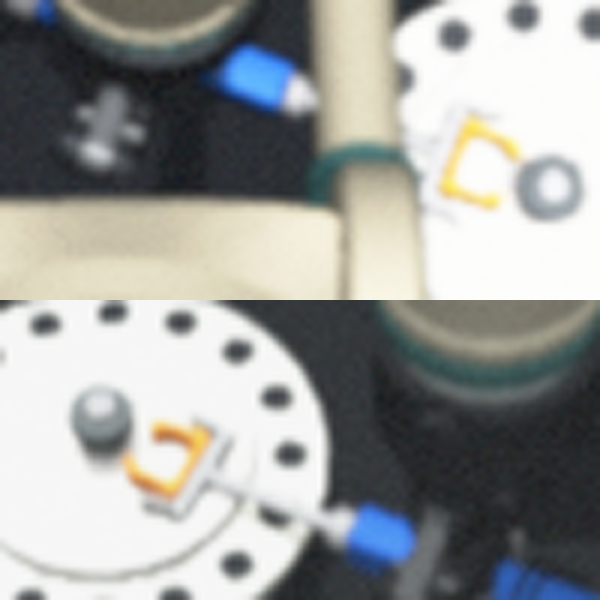

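The fork straddles the clip with the cross face at its back (scene crop ~(205,465)), well centred. I keep pushing and watch the force.

Emit:
move_arm(deltas=[[0,0.0015,0,0,0],[0,0.0015,0,0,0],[0,0.0015,0,0,0],[0,0,0,0,0]])

```text
time: 9.0
position: [0.5818, 0.0655, 0.0383]
tcp_rot: [-90.0, -0.0, -112.1]
contact_force: [0.5, 0.3, 0.3]
finger_gap: 0.0163
```

Emit:
move_arm(deltas=[[0,0.001,0,0,0],[0,0.001,0,0,0],[0,0,0,0,0]])

```text
time: 9.3
position: [0.5811, 0.0637, 0.0383]
tcp_rot: [-90.0, -0.0, -112.1]
contact_force: [-1.0, -0.7, -0.6]
finger_gap: 0.0163
```

Emit:
move_arm(deltas=[[0,0.001,0,0,0],[0,0.001,0,0,0],[0,0,0,0,0]])

```text
time: 9.6
position: [0.5803, 0.0618, 0.0383]
tcp_rot: [-90.0, -0.0, -112.1]
contact_force: [0.9, 1.0, -1.3]
finger_gap: 0.0163
```

Emit:
move_arm(deltas=[[0,0.0007,0,0,0],[0,0.0007,0,0,0],[0,0,0,0,0]])

```text
time: 9.9
position: [0.5798, 0.0606, 0.0383]
tcp_rot: [-90.0, -0.0, -112.1]
contact_force: [-0.1, 0.3, -0.8]
finger_gap: 0.0164
```

Emit:
move_arm(deltas=[[0,0.0007,0,0,0],[0,0.0007,0,0,0],[0,0,0,0,0]])

```text
time: 10.2
position: [0.5797, 0.0596, 0.0384]
tcp_rot: [-90.0, 0.1, -112.1]
contact_force: [0.8, 2.1, -1.9]
finger_gap: 0.0162
```

Emit:
move_arm(deltas=[[0,0.0007,0,0,0],[0,0.0007,0,0,0],[0,0,0,0,0]])

```text
time: 10.5
position: [0.5797, 0.0591, 0.0386]
tcp_rot: [-89.9, 0.1, -112.1]
contact_force: [1.6, 4.7, -2.2]
finger_gap: 0.0161
```

Emit:
move_arm(deltas=[[0,0.0005,0,0,0],[0,0.0005,0,0,0],[0,0,0,0,0]])

```text
time: 10.8
position: [0.5796, 0.0587, 0.0387]
tcp_rot: [-89.9, 0.2, -112.1]
contact_force: [2.1, 7.0, -1.6]
finger_gap: 0.0163
```

Emit:
move_arm(deltas=[[0,0.0005,0,0,0],[0,0.0005,0,0,0],[0,0,0,0,0]])

```text
time: 11.1
position: [0.5795, 0.0582, 0.0388]
tcp_rot: [-89.9, 0.3, -112.1]
contact_force: [2.8, 7.8, -1.3]
finger_gap: 0.0164
```

Emit:
move_arm(deltas=[[0,0.0005,0,0,0],[0,0.0005,0,0,0],[0,0,0,0,0]])

```text
time: 11.4
position: [0.5793, 0.0575, 0.0388]
tcp_rot: [-89.9, 0.3, -112.1]
contact_force: [2.8, 7.7, -1.9]
finger_gap: 0.0162
```

Emit:
move_arm(deltas=[[0,0.0005,0,0,0],[0,0.0005,0,0,0],[0,0,0,0,0]])

```text
time: 11.7
position: [0.579, 0.0567, 0.0389]
tcp_rot: [-89.9, 0.3, -112.1]
contact_force: [3.7, 8.8, -0.6]
finger_gap: 0.0161
```

Emit:
move_arm(deltas=[[0,0.0005,0,0,0],[0,0.0005,0,0,0],[0,0,0,0,0]])

```text
time: 12.0
position: [0.5784, 0.0554, 0.0388]
tcp_rot: [-89.9, 0.3, -112.1]
contact_force: [3.4, 6.7, -1.7]
finger_gap: 0.0166
```

Emit:
move_arm(deltas=[[0,0.0005,0,0,0],[0,0.0005,0,0,0],[0,0,0,0,0]])

```text
time: 12.3
position: [0.5774, 0.0537, 0.0386]
tcp_rot: [-89.9, 0.1, -112.1]
contact_force: [2.1, 5.3, -1.3]
finger_gap: 0.0164
```

Emit:
move_arm(deltas=[[0,0.0005,0,0,0],[0,0.0005,0,0,0],[0,0,0,0,0]])

```text
time: 12.6
position: [0.5763, 0.0515, 0.0384]
tcp_rot: [-90.0, -0.0, -112.0]
contact_force: [1.4, 1.8, -1.4]
finger_gap: 0.0162
```

Emit:
move_arm(deltas=[[0,0.0005,0,0,0],[0,0.0005,0,0,0],[0,0,0,0,0]])

```text
time: 12.9
position: [0.5751, 0.05, 0.0381]
tcp_rot: [-90.1, -0.1, -112.1]
contact_force: [0.4, 0.2, -1.4]
finger_gap: 0.0166
```

Emit:
move_arm(deltas=[[0,0.0005,0,0,0],[0,0.0005,0,0,0],[0,0,0,0,0]])

```text
time: 13.2
position: [0.5751, 0.0495, 0.0382]
tcp_rot: [-90.0, -0.0, -112.1]
contact_force: [-0.1, 1.1, -1.1]
finger_gap: 0.0165
```

Emit:
move_arm(deltas=[[0,0.0005,0,0,0],[0,0.0005,0,0,0],[0,0,0,0,0]])

```text
time: 13.5
position: [0.575, 0.0487, 0.0383]
tcp_rot: [-90.0, -0.0, -112.1]
contact_force: [-0.9, -0.2, -1.5]
finger_gap: 0.0161
```

Emit:
move_arm(deltas=[[0,0.0005,0,0,0],[0,0.0005,0,0,0],[0,0,0,0,0]])

```text
time: 13.8
position: [0.5746, 0.0478, 0.0383]
tcp_rot: [-90.0, -0.0, -112.1]
contact_force: [-0.1, 0.4, -1.2]
finger_gap: 0.0162
```

Emit:
move_arm(deltas=[[0,0.0005,0,0,0],[0,0.0005,0,0,0],[0,0,0,0,0]])

```text
time: 14.1
position: [0.5743, 0.0469, 0.0383]
tcp_rot: [-90.0, 0.0, -112.1]
contact_force: [-0.0, -0.5, -2.3]
finger_gap: 0.0165
```

Emit:
move_arm(deltas=[[0,0.0005,0,0,0],[0,0.0005,0,0,0],[0,0,0,0,0]])

```text
time: 14.4
position: [0.5739, 0.0459, 0.0383]
tcp_rot: [-90.0, 0.0, -112.1]
contact_force: [0.5, -0.3, -2.1]
finger_gap: 0.016
```

Emit:
move_arm(deltas=[[0,0.0005,0,0,0],[0,0.0005,0,0,0],[0,0,0,0,0]])

```text
time: 14.7
position: [0.574, 0.0457, 0.0384]
tcp_rot: [-90.0, 0.1, -112.1]
contact_force: [0.7, 3.7, -1.7]
finger_gap: 0.0162
```

```bash
python3 - <<'E'
from h import *
z=lambda i,x,y,w,h,k:cv2.resize(i[y:y+h,x:x+w],(w*k,h*k),interpolation=cv2.INTER_CUBIC)
t=snap('top','top6'); s=snap('scene','scene6'); st=sensors.get_state()
print(st['time'],st['position'],st['tcp_rot'],st['contact_force'],st['finger_gap'])
cv2.imwrite('pics/c10.png',np.vstack([z(t['pixels'],260,185,80,50,7),z(s['pixels'],215,165,80,35,7)])[:,:,::-1])
E
```

```text
14.8 [0.57394334 0.04571933 0.03843541] [-8.99764098e+01  7.86213221e-02 -1.12081592e+02] [ 2.3819867   4.5069902  -0.87477202] 0.015872631716325872
```

View pics/c10.png

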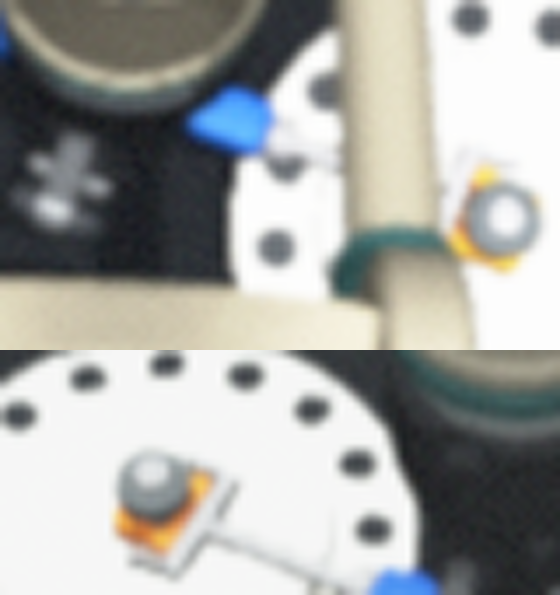

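The clip sits around the neck under the head (scene crop (165,510)), and the stop is felt at 52.8 mm advance against 52.3 expected. I press firmly in small steps.

Emit:
move_arm(deltas=[[0,0.0005,0,0,0],[0,0.0005,0,0,0],[0,0,0,0,0]])

```text
time: 15.1
position: [0.5741, 0.0456, 0.0386]
tcp_rot: [-89.9, 0.2, -112.1]
contact_force: [2.3, 6.1, -0.8]
finger_gap: 0.0165
```

Emit:
move_arm(deltas=[[0,0.0005,0,0,0],[0,0,0,0,0],[0,0,0,0,0]])

```text
time: 15.4
position: [0.5741, 0.0455, 0.0387]
tcp_rot: [-89.9, 0.2, -112.1]
contact_force: [1.9, 7.0, -2.2]
finger_gap: 0.0162
```

Emit:
move_arm(deltas=[[0,0.0005,0,0,0],[0,0.0005,0,0,0],[0,0,0,0,0],[0,0,0,0,0]])

```text
time: 15.8
position: [0.5743, 0.0454, 0.0388]
tcp_rot: [-89.9, 0.3, -112.2]
contact_force: [2.6, 10.8, -1.4]
finger_gap: 0.0166
```

Emit:
move_arm(deltas=[[0,0.0005,0,0,0],[0,0.0005,0,0,0],[0,0,0,0,0],[0,0,0,0,0]])

```text
time: 16.2
position: [0.5744, 0.0454, 0.039]
tcp_rot: [-89.9, 0.4, -112.2]
contact_force: [2.9, 13.2, -1.4]
finger_gap: 0.0164
```

Emit:
move_arm(deltas=[[0,0.0005,0,0,0],[0,0,0,0,0],[0,0,0,0,0],[0,0,0,0,0],[0,0,0,0,0]])

```text
time: 16.7
position: [0.5745, 0.0453, 0.0391]
tcp_rot: [-89.9, 0.5, -112.2]
contact_force: [4.9, 14.6, -1.6]
finger_gap: 0.0162
```

```bash
python3 - <<'E'
from h import *
f=[]
for i in range(3):
    im=snap('scene','scene7'); f.append(sensors.get_state()['contact_force'])
print(np.round(f,1))
z=lambda i,x,y,w,h,k:cv2.resize(i[y:y+h,x:x+w],(w*k,h*k),interpolation=cv2.INTER_CUBIC)
cv2.imwrite('pics/c11.png',z(im['pixels'],215,165,60,40,10)[:,:,::-1])
E
```

```text
[[ 4.  14.6 -0.7]
 [ 3.9 15.5 -0.8]
 [ 5.  13.5  0. ]]
```

View pics/c11.png

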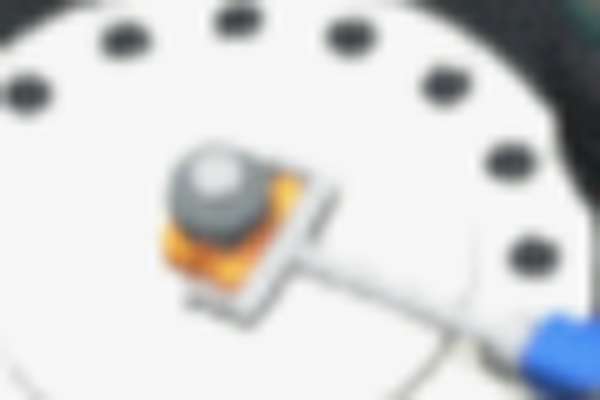

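Emit:
move_arm(deltas=[[0,-0.002,0,0,0],[0,-0.003,0,0,0],[0,-0.005,0,0,0],[0,-0.01,0,0,0],[0,-0.01,0,0,0]])

```text
time: 17.35
position: [0.5835, 0.0694, 0.0382]
tcp_rot: [-90.0, -0.0, -112.1]
contact_force: [0.8, -1.3, -1.2]
finger_gap: 0.0166
```

Emit:
move_arm(deltas=[[0,-0.01,0,0,0],[0,-0.015,0,0,0],[0,-0.01,0,0,0],[0,0,0,0,0],[0,0,0,0,0]])

```text
time: 17.85
position: [0.5963, 0.102, 0.0382]
tcp_rot: [-90.0, -0.0, -112.0]
contact_force: [-0.2, 0.2, -0.9]
finger_gap: 0.0162
```

Emit:
move_arm(deltas=[[0,0,-0.02,0,0],[0,0,-0.03,0,0],[0,0,-0.03,0,0],[0,0,0,0,0],[0,0,0,0,0]])

```text
time: 18.35
position: [0.5963, 0.1012, 0.1186]
tcp_rot: [-90.0, 0.0, -112.1]
contact_force: [-0.3, -0.3, -1.5]
finger_gap: 0.0163
```

```bash
python3 - <<'E'
from h import *
z=lambda i,x,y,w,h,k:cv2.resize(i[y:y+h,x:x+w],(w*k,h*k),interpolation=cv2.INTER_CUBIC)
t=snap('top','top8'); s=snap('scene','scene8'); st=sensors.get_state()
print(st['time'],st['position'],st['tcp_rot'],st['contact_force'],st['finger_gap'])
cv2.imwrite('pics/c12.png',np.hstack([z(t['pixels'],305,190,50,50,7),z(s['pixels'],212,158,50,50,7)])[:,:,::-1])
E
```

```text
18.45 [0.59508258 0.10123123 0.11683976] [-9.01601017e+01 -7.85719363e-02 -1.12078025e+02] [-0.6590079  -0.73629991 -1.57624151] 0.016105784469458526
```

View pics/c12.png

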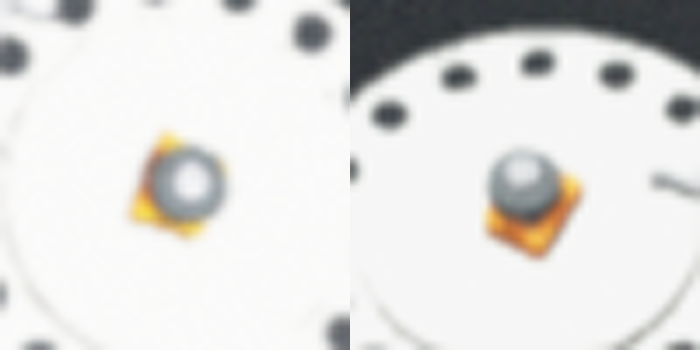

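View pics/scene8.png

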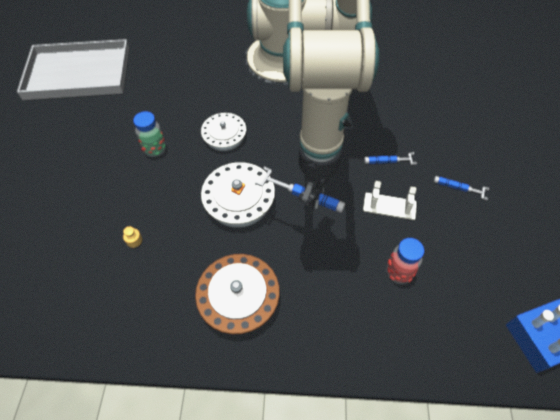

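Emit:
move_arm(deltas=[[0,-0.024,0,-0.0224,0],[0,-0.024,0,-0.0224,0],[0,-0.024,0,-0.0224,0],[0,-0.024,0,-0.0224,0],[0,-0.024,0,-0.0224,0]])

```text
time: 18.95
position: [0.536, 0.2555, 0.1163]
tcp_rot: [-90.2, -0.1, -112.1]
contact_force: [0.9, 0.2, -1.6]
finger_gap: 0.0162
```

Emit:
move_arm(deltas=[[0,-0.024,0,-0.0224,0],[0,0,0,0,-0.12],[0,0,0,0,-0.118],[0,0,0,0,0],[0,0,0,0,0]])

```text
time: 19.45
position: [0.5253, 0.2851, 0.117]
tcp_rot: [-90.1, -0.1, -98.6]
contact_force: [0.3, 0.6, -0.5]
finger_gap: 0.0163
```

```bash
python3 - <<'E'
from h import *
z=lambda i,x,y,w,h,k:cv2.resize(i[y:y+h,x:x+w],(w*k,h*k),interpolation=cv2.INTER_CUBIC)
t=snap('top','top9'); s=snap('scene','scene9'); st=sensors.get_state()
print(st['time'],st['position'],st['tcp_rot'],st['contact_force'],st['finger_gap'])
y=np.radians(st['tcp_rot'][2]); d=np.array([.5248,.2849])-st['position'][:2]; print('tx,tz',d@[np.cos(y),np.sin(y)],d@[-np.sin(y),np.cos(y)],'spin',-np.radians(-98.42)+y)
cv2.imwrite('pics/c13.png',np.vstack([z(t['pixels'],110,170,130,75,5),z(s['pixels'],320,130,130,45,5)])[:,:,::-1])
E
```

```text
19.55 [0.52574375 0.28510817 0.11755478] [-9.00666713e+01 -3.79847352e-02 -9.85423532e+01] [-0.23644189 -0.60995304 -1.73573535] 0.016717710898165473
tx,tz 0.00034604810719908604 -0.0009023561508761967 spin -0.002135466970615063
```

View pics/c13.png

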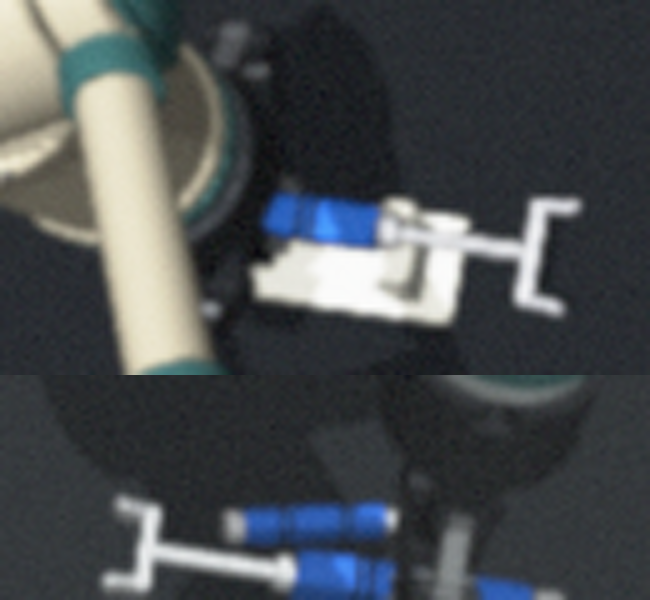

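Emit:
move_arm(deltas=[[0,0,0.02,-0.0009,-0.002],[0,0,0.025,0,0],[0,0,0.02,0,0],[0,0,0,0,0],[0,0,0,0,0]])

```text
time: 20.05
position: [0.5253, 0.2855, 0.0533]
tcp_rot: [-90.0, -0.0, -98.4]
contact_force: [0.3, 0.2, -2.1]
finger_gap: 0.0162
```

Emit:
move_arm(deltas=[[0,0,0.004,0,0],[0,0,0.004,0,0],[0,0,0.002,0,0],[0,0,0,0,0]])

```text
time: 20.45
position: [0.525, 0.2857, 0.0433]
tcp_rot: [-90.0, 0.0, -98.3]
contact_force: [0.1, 0.1, -2.0]
finger_gap: 0.016
```

Emit:
move_arm(deltas=[[0,0,0.0015,0,0],[0,0,0.001,0,0],[0,0,0.001,0,0],[0,0,0,0,0]])

```text
time: 20.85
position: [0.525, 0.2857, 0.0397]
tcp_rot: [-90.0, -0.0, -98.3]
contact_force: [-0.1, -0.5, -1.1]
finger_gap: 0.016
```

Emit:
move_arm(deltas=[[0,0,0.0005,0,0],[0,0,0,0,0],[0,0,0,0,0]])

```text
time: 21.15
position: [0.5252, 0.2857, 0.0395]
tcp_rot: [-90.0, 0.0, -98.3]
contact_force: [-0.6, 0.7, -0.3]
finger_gap: 0.0162
```

Emit:
move_arm(deltas=[[0.23,0,0.0005,0,0],[0.23,0,0,0,0],[0.28,0,0,0,0],[0.4,0,0,0,0],[0.5,0,0,0,0]], newtons=20)

```text
time: 21.65
position: [0.5252, 0.2857, 0.0389]
tcp_rot: [-90.0, 0.0, -98.3]
contact_force: [-0.1, -0.8, 0.5]
finger_gap: 0.0426
```

Emit:
move_arm(deltas=[[0.7,0,0,0,0],[0.8,0,0,0,0],[0.8,0,0,0,0]])

```text
time: 21.95
position: [0.5251, 0.2857, 0.0388]
tcp_rot: [-90.0, 0.0, -98.3]
contact_force: [-0.2, 0.2, -0.0]
finger_gap: 0.0684
```

Emit:
move_arm(deltas=[[0.8,0,-0.01,0,0],[0.8,0,-0.02,0,0],[0.8,0,-0.03,0,0],[0.8,0,-0.04,0,0],[0.8,0,-0.04,0,0]])

```text
time: 22.45
position: [0.5248, 0.2856, 0.1807]
tcp_rot: [-90.0, -0.0, -98.3]
contact_force: [0.1, 0.1, -0.1]
finger_gap: 0.0685
```

Emit:
move_arm(deltas=[[0.8,-0.02,0,-0.03,0],[0.8,-0.02,0,-0.04,0],[0.8,-0.02,0,-0.04,0],[0.8,-0.02,0,-0.04,0],[0.8,0,0,0,0]])

```text
time: 22.95
position: [0.3834, 0.3888, 0.1798]
tcp_rot: [-90.1, 0.1, -98.0]
contact_force: [0.1, -0.7, 0.4]
finger_gap: 0.0684
```

```bash
python3 - <<'E'
from m import *
z=lambda i,x,y,w,h,k:cv2.resize(i[y:y+h,x:x+w],(w*k,h*k),interpolation=cv2.INTER_CUBIC)
t=snap('top','top10'); s=snap('scene','scene10'); st=sensors.get_state()
print(st['time'],st['position'],st['contact_force'],st['finger_gap'])
for n in('top','scene'):
  for k in('0','10'):
    im=load(n+k); r=rectw(im,blobs(im,(100,120,80),(125,255,255),(130,190,110,60) if n=='top' else (360,165,65,60)),.06); print(n,k,r[:5])
cv2.imwrite('pics/c14.png',np.vstack([z(t['pixels'],130,185,110,55,5),z(s['pixels'],330,165,110,55,5)])[:,:,::-1])
cv2.imwrite('pics/c15.png',np.hstack([z(t['pixels'],305,190,50,50,7),z(s['pixels'],212,158,50,50,7)])[:,:,::-1])
E
```

```text
23.05 [0.38770866 0.38706369 0.17972419] [ 0.31352247 -0.1023664   0.41211758] 0.06797827109486833
top 0 (312, array([0.52497552, 0.28519006]), array([97.98295593, 18.37817001]), array([0.52484775, 0.28686652], dtype=float32), np.float64(81.54494406393266))
top 10 (317, array([0.52510809, 0.28585376]), array([98.35324097, 20.60206032]), array([0.5254981 , 0.28723833], dtype=float32), np.float64(81.59092132986306))
scene 0 (374, array([0.52272699, 0.28426871]), array([98.10148621, 26.49267197]), array([0.52352357, 0.28490052], dtype=float32), np.float64(81.35705263202368))
scene 10 (378, array([0.52390515, 0.28581232]), array([97.46421814, 27.53459358]), array([0.52409333, 0.2858073 ], dtype=float32), np.float64(81.32620704742551))
```

View pics/c14.png

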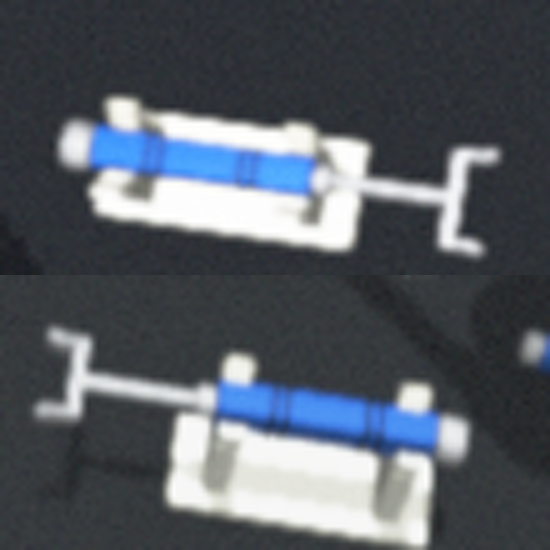

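View pics/c15.png

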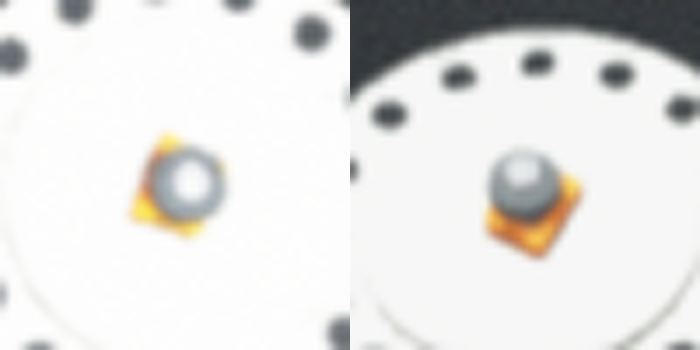

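View pics/scene10.png

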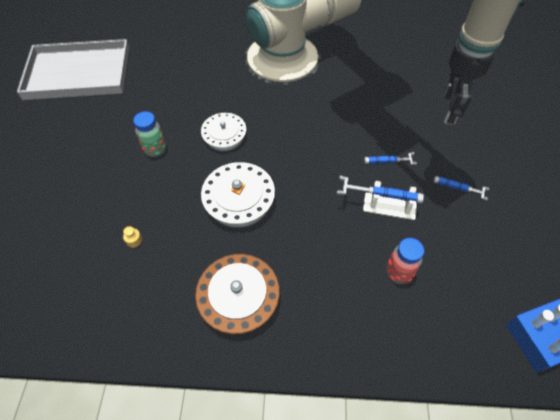

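The tool lies back in its cradle, within about 1.5 mm and 0.1° of where it started. The clip is still home on the neck, and the jars and weight are unmoved. I let the arm settle, then hand in.

Emit:
move_arm(deltas=[[0.8,0,0,0,0],[0.8,0,0,0,0],[0.8,0,0,0,0]])

```text
time: 23.35
position: [0.3893, 0.3859, 0.1788]
tcp_rot: [-90.0, -0.0, -98.4]
contact_force: [0.4, 0.1, 0.2]
finger_gap: 0.0683
```

```bash
python3 -c "
from h import *
print(close_job())"
```

```text
the job is handed in; nothing more can be done
None
```

The clip is snapped into the spindle groove and pressed home, and the fork tool is back in its cradle and released. I handed the job in at about 23 s of the 58 s allowed; it returned no verdict.

- **Tool:** I took the largest fork tool from its cradle and gripped it at 100 N. The cross face measured about 117 mm ahead of the grip point.
- **Clip:** I pushed it along −112° into the groove of the large white carousel. The push peaked near 9.5 N, within the 8 to 15 N expected. It then fell to about zero as the clip jumped home.
- **Stop:** The fork met it at 52.8 mm of advance, against 52.3 mm predicted. I held about 15 N there for more than 0.5 s.
- **Last checks:** In the last pictures the clip encloses the neck under the head. The handle is within about 1.5 mm and 0.1° of its starting pose, and the jars and weight look unmoved. The gripper is open and clear, with a force reading of about zero.
- **Disagreements:** The two camera views disagreed by up to about 5 mm on the handle's position across the tool. The gap reading while gripping was about 16 mm on the 18 mm handle. Neither affected the result as far as I can see.

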